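# Lock the ring box away in the bench chest

### The arm

A 6-joint arm with a two-finger parallel gripper is mounted at the origin on the work surface. World frame = base frame: x ahead of the robot, y to its left, z up, the work surface at z = 0. Lengths are in mm, angles in rad, forces in N, time in s.
With the tool pointing down it reaches from about 400 to 825 mm from the base axis. Payload 7 kg.
Tool frame: the origin (TCP) lies between the finger pads; the fingertips stand 22 mm ahead of it and the grasp point (between the pads) lies 3 mm ahead of it; z points along the fingers, y is the line along which they close (so a half turn about z gives the same grasp; the last joint's range is limited). The gripper opens to 88 mm and grips with 3 to 60 N. Pads are 19 mm wide; open, the fingers measure 130 mm over their backs; the gripper's body (78 mm by 193 mm) begins 47 mm behind the grasp point.
Start: joints at [-0.98, 0.359, 0.012, 0, -1.224, -0.288], TCP at [201.254, -644.276, 248.561] pointing down, gripper open.
Joint ranges: [-3.07, 3.07], [-1.43, 2.12], [-1.02, 1.25], [-3.03, 1.67], [-3.05, -0], [-3.03, 3.03]. Speed limits (rad/s): [2.39, 2.39, 3.01, 3.14, 3.14, 3.14].

### API

Orientations are given as a rotation vector (axis times angle).
In Python, from plant import * gives the robot as it stands. The module is installed in compiled form; this text tells all that it offers.
- The arm moves only by the shell command python3 -m jog 'ROWS' [FORCE]. ROWS is JSON, a list of rows, each a list of 3 entries, a list of its own where there are three numbers: the closure in counts, from 0 (fully open) to 255 (shut), then the shift along the tool's x, y, z in m, then the turn about the tool's z in rad. A call has 1 to 12 rows; each row is the pose to reach, as a shift and turn from the pose commanded when the call began, along the tool's axes at that moment; what a row does not reach only later rows make up. A row lasts 1/8 s, in which the tool goes at most 62.5 mm and 10.7 degrees, less where a joint would pass 70% of its speed; a pose out of reach is approached as far as the arm can. A call with a gripper value outside its range is refused whole. The fingers move at their own pace and stop on an object; FORCE is the grip in N (left out, the last holds). Time passes only in rows, so rows that repeat a pose let the fingers close. It gives the time, the measured TCP pose, the force, the opening and the grip force at its end, in the units of the state.
- observe(): the state, without advancing time (a new reading comes with each control period).
- camera(name): name is "scene" or "top" or "wrist"; returns (picture, depth): 384x512x3 uint8, red, green, blue; 384x512 float32, mm along the optical axis (not along the pixel's ray), 0 where there is no reading.
- calibration(name): a dict with "K" (3x3 intrinsics, pixels), "view" (4x4, takes a point from world to camera coordinates); the wrist camera has in their place "tool_from_camera" (4x4, takes a point from camera to tool coordinates, whose origin is the TCP and whose axes are the flange's). Camera axes: x right, y down, z forward; pixel columns grow to the right and rows downward; lengths in mm; the calibration is good to about 2 mm. A picture is of the moment at which its call begins: read the wrist's pose just before it. calibration takes no time and is no camera call.
- close_job(): hands the job in; it is judged then, once.
The state is a dict: "clock": time; "joint_positions": joint angles; "qvel": joint speeds; "effort": joint torques, N m; "eef_pos": TCP position; "orientation": TCP orientation; "ft_force": force on the tool from outside, world axes, zero at the start; "wrist_torque": the same for the moment, N m; "opening": opening from 0.0 (shut) to 1.0 (fully open); "finger_force": force on a finger pad.
Only numpy, scipy, OpenCV 4.12 (cv2) and the standard library are available. Lean on these libraries where they do the work, as an engineer would, in place of code of your own. Each camera call takes 0.05 s, during which the arm holds its last target. There are 200 camera calls.

### The job

Lock the small white ring box away: set it right way up on the floor of the wooden chest's open compartment, swing the chest's lid fully shut, and only then slide the steel bolt through the keeper on the lid, fully home. Leave the mug, the steel bowl and the dark block where they are.

Things in the scene. Friction and masses are not known exactly. Their poses are not given: they have to be found in the camera images.
- chest: Low dark wooden chest fixed to the bench, 156 (x) x 270 (y) x 60 mm high. Origin: centre of its underside; x points away from the robot to the hinge side, y along the bolt's travel, z up. y -135 to -25 mm: closed deck, top at z = 60, carrying the bolt. y -25 to 135: compartment, open on top, walls 10 mm thick with rims at z = 52; inside x -68 to 68, y -15 to 125.
- chest_in (a point): Centre of the compartment's floor: at (0, 55, 14) mm in the chest's frame, axes as the chest's. The floor lies 38 mm below the rim.
- lid (a joint): Lid hinge, rad: 0 fully shut (stop), 1.57 upright, 2.0 its other stop. Starts open, 1.7 to 1.92. Axis along the chest's y at x = 78, z = 52 mm in the chest's frame. A slightly stiff, damped hinge: the lid stays put near upright, and below about 1 rad sinks shut slowly by its own weight.
- lid_edge (a point): Middle of the lid's free edge, at half its thickness. The lid is a dark wooden board 164 mm from hinge to free edge, 158 mm along y, 8 mm thick, 0.16 kg; shut, it covers the compartment flush with the deck (top at z = 60) and overhangs the chest's front by 8 mm. The point's axes are fixed to the lid and equal the chest's when shut.
- keeper (a point): Centre of the opening of the keeper, a steel staple on the lid's outer face: 21 mm wide (x), 22 mm high, 10 mm long (y), opening 13 mm wide. With the lid shut it lies at (-30, 7, 71) mm in the chest's frame, in line with the bolt.
- bolt (a joint): Travel of the bolt, m, along the chest's +y: 0 fully drawn back (tip 39 mm short of the keeper), 0.055 fully home against its stop, its tip 6 mm out beyond the keeper's far side. It starts drawn back, within 9 mm of 0; past 13 mm it stands in the way of the closing lid. It needs about 2 to 3 N.
- bolt_knob (a point): Grip point of the bolt's upright steel knob, 15 mm in diameter, its head from 15 mm below to 11 mm above this point, on an 8 mm stem. At (-30, -100 + travel, 101) mm in the chest's frame; moves with the bolt. The bolt's track (rails and straps, 21 mm wide in x, y -126 to -26 mm) rises 21 mm above the deck; a thin plate below it is 44 mm wide.
- bolt_tip (a point): Centre of the bolt's leading end, 63 mm ahead of the knob in y and 30 mm below its grip point; the bolt is a steel rod 10 mm in diameter.
- ringbox: Small white plastic ring box, 44 by 44 mm and 30 mm high with rounded edges, its lid (upper 12 mm) fixed on; 0.06 kg. Loose on the bench. Origin: centre of its underside, z up.
- block: Dark soldering block, 85 mm (its x) by 45 mm by 28 mm high, loose; leave alone. Origin: centre of its underside.
- bowl: Small steel bowl, 72 mm across the rim, 40 mm high, mouth up, loose; leave alone. Origin: centre of its underside.
- mug: White ceramic mug, 80 mm across, 95 mm high, handle at its +y, loose; leave alone. Origin: centre of its underside.
There are look-alikes about, which are no part of the job. Several things look just like the ringbox: the one meant starts farthest to the robot's left.

How it is judged:
By the outcome, as a careful person would: the job done as asked, in the order asked, and still so for the second after the job is handed in, with the robot touching nothing.
It also fails if it takes over 64 s, if anything falls off the work surface, if the arm or the gripper's body presses on something with over 40 N, if the wrist force passes 120 N, or if a joint passes its speed limit or range.

## Working session

There is one attempt and no reset: what is moved stays moved. The work goes in short steps, Python scripts to look and compute and a shell command to move; the robot and the scene stay as the last step left them, time stands still between calls to the robot, and variables do not carry over. Pictures are saved under pics/ and viewed, at most 10 in all, crops included, and the job is handed in when it is done.

```bash
mkdir -p pics
cat > h.py <<'E'
from plant import *
import numpy as np, cv2
from scipy.spatial.transform import Rotation as R
def snap(name,fn=None):
    o=observe(); p,d=camera(name); c=calibration(name)
    if name=="wrist":
        T=np.eye(4);T[:3,:3]=R.from_rotvec(o["orientation"]).as_matrix();T[:3,3]=o["eef_pos"]
        W=T@np.array(c["tool_from_camera"])
    else: W=np.linalg.inv(np.array(c["view"]))
    if fn: cv2.imwrite("pics/"+fn,p[:,:,::-1])
    np.savez("pics/last_%s.npz"%name,p=p,d=d,K=np.array(c["K"]),W=W)
    return p,d,np.array(c["K"]),W
def cloud(d,K,W):
    v,u=np.mgrid[:d.shape[0],:d.shape[1]]
    P=np.stack([(u-K[0,2])/K[0,0]*d,(v-K[1,2])/K[1,1]*d,d],-1)
    Q=P@W[:3,:3].T+W[:3,3]; Q[d<=0]=np.nan
    return Q
def load(name):
    z=np.load("pics/last_%s.npz"%name); return z["p"],cloud(z["d"],z["K"],z["W"])
E
python3 - <<'E'
from h import *
print(observe())
a=snap("scene","s1.png");b=snap("top","t1.png")
for x in(a,b):print(x[3].round(2).tolist(), x[2].tolist())
E
```

```text
{'clock': 0.0, 'joint_positions': array([-9.79898017e-01,  3.59380955e-01,  1.10481442e-02, -3.67041588e-04,
       -1.22406421e+00, -2.88095989e-01]), 'qvel': array([-2.63401079e-03, -6.25462408e-05,  1.27164031e-03,  6.56586404e-04,
       -9.98677298e-04,  2.82221714e-05]), 'effort': array([-1.89130878e-03, -5.82725251e+01,  2.93052614e+01,  6.99729592e+00,
        6.85297549e-03, -1.68699376e-04]), 'eef_pos': array([ 201.12893768, -643.86653686,  247.61876748]), 'orientation': array([ 4.73575863e-01, -3.10531917e+00, -2.50575981e-03]), 'ft_force': array([ 0.33075634, -0.6339962 ,  0.0060313 ]), 'wrist_torque': array([ 0.02943078,  0.00762855, -0.06426568]), 'finger_force': 0.0, 'opening': 0.999244382345654}
[[0.75, 0.41, -0.52, 1315.1], [0.66, -0.45, 0.6, -863.86], [0.01, -0.79, -0.61, 1009.24], [0.0, 0.0, 0.0, 1.0]] [[452.18612819321186, 0.0, 252.59705986631909], [0.0, 452.18612819321186, 194.16172003705805], [0.0, 0.0, 1.0]]
[[0.02, -0.99, 0.12, 394.3], [-1.0, -0.02, -0.01, 27.98], [0.01, -0.12, -0.99, 1064.77], [0.0, 0.0, 0.0, 1.0]] [[351.6579598624395, 0.0, 254.06533198503826], [0.0, 351.6579598624395, 190.87751458626147], [0.0, 0.0, 1.0]]
```

View pics/s1.png

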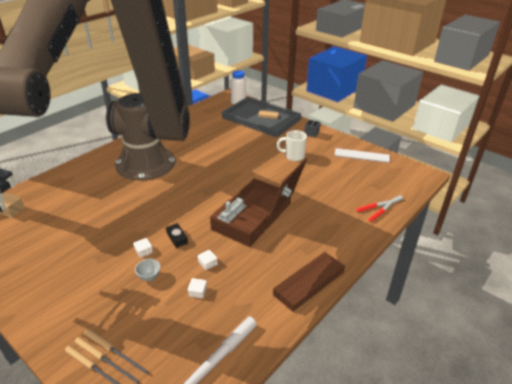

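View pics/t1.png

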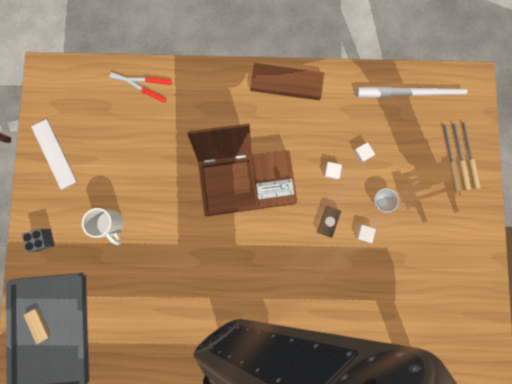

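The top view shows the chest at (200–296, 125–215), slightly yawed, with its lid open away from the robot and the bolt at (275,188). The white boxes are at (333,170), (364,152) and (367,234). Image left is the robot's left, so the target is (333,170). The block is at (330,221), the bowl at (387,200) and the mug at (100,222).

Run:
```python
from h import *
for n,boxes in (("top",{"A":(333,170),"B":(364,152),"C":(367,234)}),("scene",{"A":(207,260),"B":(198,288),"C":(143,247)})):
    p,Q=load(n)
    for k,(u,v) in boxes.items():
        s=np.s_[v-16:v+17,u-16:u+17]; q=Q[s]; m=(p[s].min(-1)>140)&(q[...,2]>5)&(q[...,2]<50)
        q=q[m]; t=q[q[:,2]>np.percentile(q[:,2],90)-5]
        r=cv2.minAreaRect(t[:,:2].astype(np.float32))
        print(n,k,len(t),np.median(t,0).round(1),r)
p,Q=load("top")
for nm,(u,v) in {"bench":(300,270),"deck":(272,165),"floor":(228,188),"lid":(222,142)}.items(): print(nm,Q[v-3:v+4,u-3:u+4].reshape(-1,3).mean(0).round(1))
# deck & rims
W=Q[115:225,185:305].reshape(-1,3)
for lo,hi in((40,75),(45,68)):
    t=W[(W[:,2]>lo)&(W[:,2]<hi)]; r=cv2.minAreaRect(t[:,:2].astype(np.float32)); print(lo,hi,len(t),r,cv2.boxPoints(r).round(1).tolist())
k=W[W[:,2]>88]; print("high",len(k),W[np.nanargmax(W[:,2])])
s=Q[170:205,250:300].reshape(-1,3); s=s[s[:,2]>86]; print("knob",len(s),s.mean(0),s.max(0))
p2,Q2=load("scene"); s=Q2[190:230,210:250].reshape(-1,3); 
print("scene knob",s[s[:,2]>95].mean(0),(s[:,2]>95).sum(),np.nanmax(s[:,2]))
```

```text
top A 186 [ 582.  -217.9   29.8] ((582.7620239257812, -219.0099334716797), (42.98341369628906, 42.94127655029297), 78.90919494628906)
top B 186 [ 641.  -314.2   30.1] ((641.50732421875, -315.8835754394531), (42.361305236816406, 43.8914794921875), 31.854001998901367)
top C 207 [ 395.6 -315.1   29.4] ((395.7829284667969, -314.722412109375), (43.285560607910156, 43.26375198364258), 74.5917739868164)
scene A 155 [ 584.5 -221.4   29.3] ((582.8026123046875, -221.76632690429688), (44.7706184387207, 44.858978271484375), 76.84336853027344)
scene B 176 [ 641.6 -318.8   29.5] ((641.6273803710938, -317.7025146484375), (43.50639343261719, 45.07944107055664), 31.252389907836914)
scene C 83 [ 457.7 -339.2   32.6] ((434.2436828613281, -334.486083984375), (41.41523361206055, 126.53919219970703), 67.57463836669922)
bench [ 2.834e+02 -1.229e+02 -1.000e-01]
deck [587.6 -32.8  59.9]
floor [523.7  96.2  14.2]
lid [630.7 106.6 146.8]
40 75 2799 ((541.2124633789062, 38.63921356201172), (163.5235137939453, 270.42529296875), 8.83281421661377) [[439.70001220703125, 159.6999969482422], [481.20001220703125, -107.5], [642.7999877929688, -82.4000015258789], [601.2000122070312, 184.8000030517578]]
45 68 2644 ((540.2616577148438, 38.48773193359375), (161.57322692871094, 270.4192810058594), 8.840627670288086) [[439.70001220703125, 159.6999969482422], [481.20001220703125, -107.5], [640.9000244140625, -82.69999694824219], [599.2999877929688, 184.5]]
high 1606 [651.8493139   91.91440914 213.76085908]
knob 29 [521.77574824 -61.76523192 109.15317095] [528.5525371  -55.19566568 113.59289206]
scene knob [524.20015059 -66.28019948 105.43635078] 25 113.70438829773593
```

```bash
cat >> h.py <<'E'
def goal(x,y,zg,ang=None):
    """shift in tool axes (m) and turn to put grasp point at x,y,zg with closing line at ang deg (world)"""
    o=observe(); M=R.from_rotvec(o["orientation"]).as_matrix()
    s=M.T@(np.array([x,y,zg])-M[:,2]*3-o["eef_pos"])/1000
    cur=np.degrees(np.arctan2(M[1,1],M[0,1])); t=0
    if ang is not None: t=-((ang-cur+90)%180-90)
    print("t",round(o["clock"],2),"pos",o["eef_pos"].round(1),"cur",round(cur,1),"tilt",M[:,2].round(3),"shift",s.round(4).tolist(),"turn",round(np.radians(t),4))
C=np.array([537.5,38.1,0.]);A=np.radians(8.84)
def ch(x,y,z): return C+np.array([np.cos(A)*x-np.sin(A)*y,np.sin(A)*x+np.cos(A)*y,z])
E
python3 -c "
from h import *
goal(583,-220,130,78)
print(ch(0,68,38),ch(0,55,14))"
```

```text
t 0.1 pos [ 201.2 -643.9  247.7] cur 107.3 tilt [-0.001  0.001 -1.   ] shift [-0.4909, 0.2907, 0.1151] turn 0.5121
[527.05005155 105.29225087  38.        ] [529.04783581  92.4466735   14.        ]
```

```bash
python3 -m jog '[[0,[-0.491,0.291,0.115],0.512],[0,[-0.491,0.291,0.115],0.512],[0,[-0.491,0.291,0.115],0.512],[0,[-0.491,0.291,0.115],0.512],[0,[-0.491,0.291,0.115],0.512],[0,[-0.491,0.291,0.115],0.512],[0,[-0.491,0.291,0.115],0.512],[0,[-0.491,0.291,0.115],0.512],[0,[-0.491,0.291,0.115],0.512],[0,[-0.491,0.291,0.115],0.512],[0,[-0.491,0.291,0.115],0.512],[0,[-0.491,0.291,0.115],0.512]]' 20
python3 - <<'E'
from h import *
p,d,K,W=snap("wrist","w1.png"); Q=cloud(d,K,W)
m=(p.min(-1)>130)&(Q[...,2]>24)&(Q[...,2]<36)&(np.hypot(Q[...,0]-583,Q[...,1]+220)<45)
t=Q[m]; print(len(t),np.median(t,0),cv2.minAreaRect(t[:,:2].astype(np.float32)))
goal(583,-220,22,78)
E
```

```text
clock: 1.6
eef_pos: [582.5, -220.7, 133.5]
orientation: [-0.329, -3.124, 0.0]
ft_force: [0.1, -1.0, 0.2]
opening: 1.004
finger_force: 0.0
2060 [ 577.63259015 -219.98991114   30.12610999] ((579.4657592773438, -220.17660522460938), (43.4201774597168, 43.455299377441406), 79.43093872070312)
t 1.65 pos [ 582.4 -221.   133.7] cur 78.0 tilt [-0. -0. -1.] shift [-0.0004, 0.0011, 0.1087] turn -0.0008
```

View pics/w1.png

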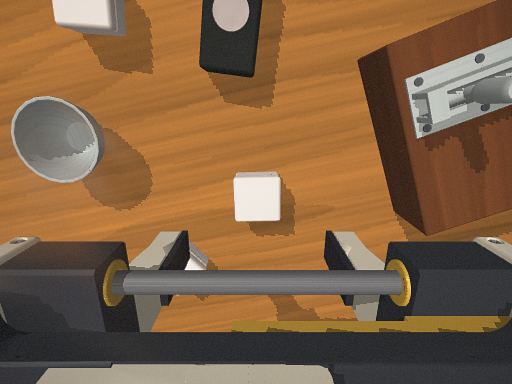

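The wrist view shows the target box at (257,197), between the open fingers. Its wrist-camera position agrees with the other views to about 3 mm. I'll go down, grip and lift.

```bash
python3 -m jog '[[0,[0.001,0.001,0.04],0.01],[0,[0.001,0.001,0.08],0.01],[0,[0.001,0.001,0.1],0.01],[0,[0.001,0.001,0.107],0.01],[0,[0.001,0.001,0.107],0.01],[255,[0.001,0.001,0.107],0.01],[255,[0.001,0.001,0.107],0.01],[255,[0.001,0.001,0.107],0.01],[255,[0.001,0.001,0.107],0.01],[255,[0.001,0.001,0.107],0.01],[255,[0.001,0.001,0.107],0.01],[255,[0.001,0.001,0.107],0.01]]' 20
python3 -c "
from h import *
goal(*ch(0,68,170),98.84)"
```

```text
clock: 3.15
eef_pos: [582.4, -218.9, 26.7]
orientation: [0.343, 3.123, -0.0]
ft_force: [-1.2, 0.2, 1.8]
opening: 0.499
finger_force: 19.9
t 3.15 pos [ 582.4 -218.9   26.7] cur 77.4 tilt [ 0. -0. -1.] shift [0.1245, 0.3044, -0.1464] turn -0.3734
```

```bash
python3 -m jog '[[255,[0,0,-0.06],0],[255,[0,0,-0.12],0],[255,[0,0,-0.146],0],[255,[0.124,0.304,-0.146],-0.373],[255,[0.124,0.304,-0.146],-0.373],[255,[0.124,0.304,-0.146],-0.373],[255,[0.124,0.304,-0.146],-0.373],[255,[0.124,0.304,-0.146],-0.373],[255,[0.124,0.304,-0.146],-0.373],[255,[0.124,0.304,-0.146],-0.373],[255,[0.124,0.304,-0.146],-0.373],[255,[0.124,0.304,-0.146],-0.373]]'
python3 - <<'E'
from h import *
p,d,K,W=snap("wrist","w2.png"); Q=cloud(d,K,W)
goal(*ch(0,68,38),98.84)
p,d,K,W=snap("top"); Q=cloud(d,K,W)
E
```

```text
clock: 4.65
eef_pos: [527.6, 103.5, 172.4]
orientation: [0.239, -3.132, 0.0]
ft_force: [-0.1, 0.0, -0.7]
opening: 0.499
finger_force: 19.9
t 4.7 pos [527.6 103.6 172.5] cur 98.7 tilt [-0. -0. -1.] shift [0.0003, 0.0018, 0.1315] turn -0.0023
```

View pics/w2.png

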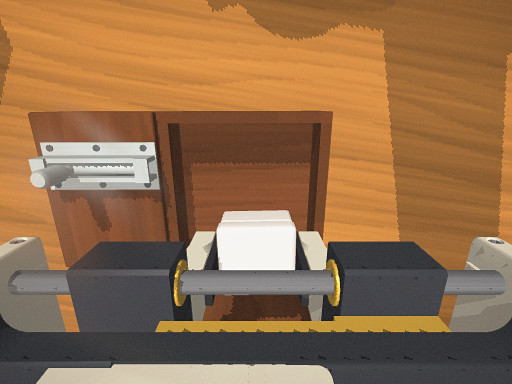

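The wrist view shows the box held at (256,240), level and square to the chest. The compartment spans columns 165–330 and the bolt knob is at (45,175). I'll lower the box, opening the gripper only partly.

```bash
python3 -m jog '[[255,[0,0.002,0.05],0],[255,[0,0.002,0.09],0],[255,[0,0.002,0.115],0],[255,[0,0.002,0.124],0],[255,[0,0.002,0.131],0],[255,[0,0.002,0.131],0],[255,[0,0.002,0.131],0]]'
```

```text
clock: 5.62
eef_pos: [527.7, 107.0, 42.4]
orientation: [-0.241, 3.131, 0.001]
ft_force: [-0.1, -0.1, -0.7]
opening: 0.499
finger_force: 19.9
```

```bash
python3 -m jog '[[255,[0,0,0.0015],0],[255,[0,0,0.0015],0],[90,[0,0,0.0015],0],[90,[0,0,0.0015],0],[90,[0,0,0.0015],0],[90,[0,0,-0.03],0],[90,[0,0,-0.08],0],[90,[0,0,-0.14],0],[90,[0,0,-0.2],0],[90,[0,0,-0.2],0]]'
python3 - <<'E'
from h import *
p,d,K,W=snap("scene"); cv2.imwrite("pics/s2.png",cv2.resize(p[150:270,170:330,::-1],None,fx=4,fy=4))
Q=cloud(d,K,W)
p,d,K,W=snap("wrist"); Q=cloud(d,K,W); q=(Q-C)[...,:]
c,s=np.cos(A),np.sin(A); L=np.stack([q[...,0]*c+q[...,1]*s,-q[...,0]*s+q[...,1]*c,q[...,2]],-1)
m=(abs(L[...,0])<60)&(L[...,1]>-10)&(L[...,1]<120)&(L[...,2]>38)&(L[...,2]<50)
t=L[m];print("box in chest",len(t),t.mean(0),t.min(0),t.max(0))
m=(L[...,2]>100)&(L[...,2]<120)&(L[...,1]<-60)&(abs(L[...,0]+30)<25); t=L[m]; print("knob",len(t), np.median(t,0) if len(t) else 0)
goal(*ch(0,68,200),98.84)
E
```

```text
clock: 6.88
eef_pos: [529.4, 107.7, 247.1]
orientation: [-0.242, 3.123, 0.005]
ft_force: [-0.5, 0.5, -0.4]
opening: 0.646
finger_force: 0.0
box in chest 1172 [-2.84356316 69.47306985 43.91175478] [-23.76464341  47.51158629  38.17716314] [21.20029011 91.33471984 46.76865932]
knob 241 [-34.20352936 -93.90262517 110.847827  ]
t 6.97 pos [527.  106.8 242.1] cur 98.8 tilt [ 0.001  0.001 -1.   ] shift [0.0002, -0.0016, 0.0391] turn -0.0007
```

View pics/s2.png

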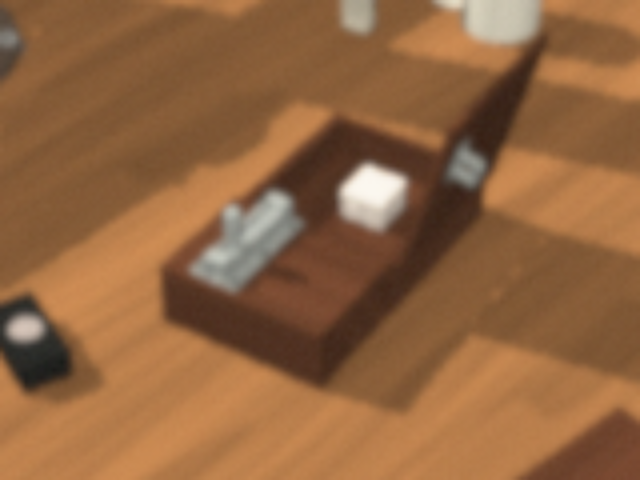

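The scene crop shows the ring box upright inside the compartment at (373,195), its top at z≈44 as expected. The bolt is drawn back and the lid still stands open with the keeper at (465,160), about 1.82 rad. Next I'll take the shut fingers over the lid and down behind it.

```bash
python3 -m jog '[[255,[0,0,-0.035],0],[255,[0,0,-0.035],0],[255,[-0.055,0,-0.035],0],[255,[-0.11,0,-0.035],0],[255,[-0.165,0,-0.035],0],[255,[-0.165,0,-0.035],0],[255,[-0.165,0,0],0],[255,[-0.165,0,0.035],0],[255,[-0.165,0,0.035],0]]' 10
python3 - <<'E'
from h import *
o=observe(); q=o["eef_pos"]-C; c,s=np.cos(A),np.sin(A); print("chest tcp",q[0]*c+q[1]*s,-q[0]*s+q[1]*c,q[2])
p,d,K,W=snap("scene"); cv2.imwrite("pics/s3.png",cv2.resize(p[90:270,170:390,::-1],None,fx=3,fy=3))
E
```

```text
clock: 8.1
eef_pos: [687.5, 131.2, 202.1]
orientation: [0.24, -3.125, 0.003]
ft_force: [-0.5, -0.0, 0.8]
opening: 0.006
finger_force: 0.0
chest tcp 162.49911658410952 68.96380085491217 202.14585085775008
```

View pics/s3.png

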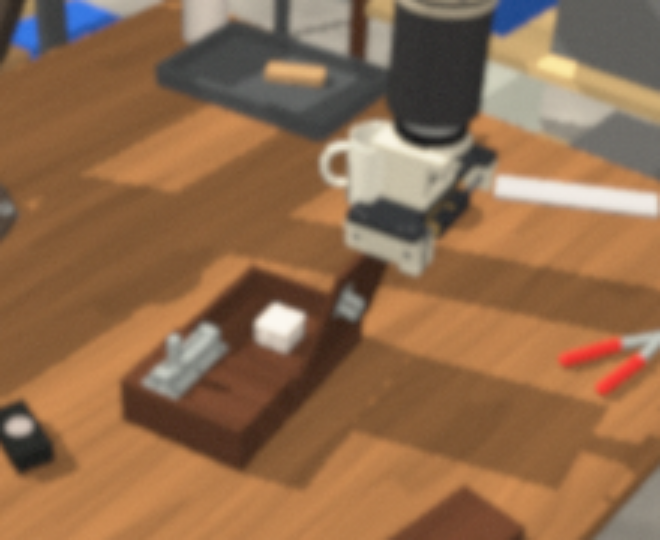

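The scene crop shows the gripper beyond the lid's top edge at (375,262). The lid hasn't been disturbed and the wrist reads no contact. I'll pull it toward the robot.

```bash
python3 -m jog '[[255,[0.02,0,0],0],[255,[0.035,0,0],0],[255,[0.05,0,0],0],[255,[0.065,0,0],0],[255,[0.08,0,0],0],[255,[0.095,0,0],0],[255,[0.11,0,0],0],[255,[0.125,0,0],0],[255,[0.14,0,0],0],[255,[0.155,0,0],0],[255,[0.155,0,0],0]]'
cat >> h.py <<'E'
def chest(P):
    q=P-C; c,s=np.cos(A),np.sin(A)
    return np.stack([q[...,0]*c+q[...,1]*s,-q[...,0]*s+q[...,1]*c,q[...,2]],-1)
E
python3 - <<'E'
from h import *
print(chest(observe()["eef_pos"]))
p,d,K,W=snap("scene"); cv2.imwrite("pics/s4.png",cv2.resize(p[90:270,170:390,::-1],None,fx=3,fy=3))
E
```

```text
clock: 9.52
eef_pos: [535.9, 108.1, 206.9]
orientation: [0.242, -3.132, -0.0]
ft_force: [0.9, 0.0, -0.1]
opening: 0.001
finger_force: 0.0
[  9.16536972  69.37545344 206.87242351]
```

View pics/s4.png

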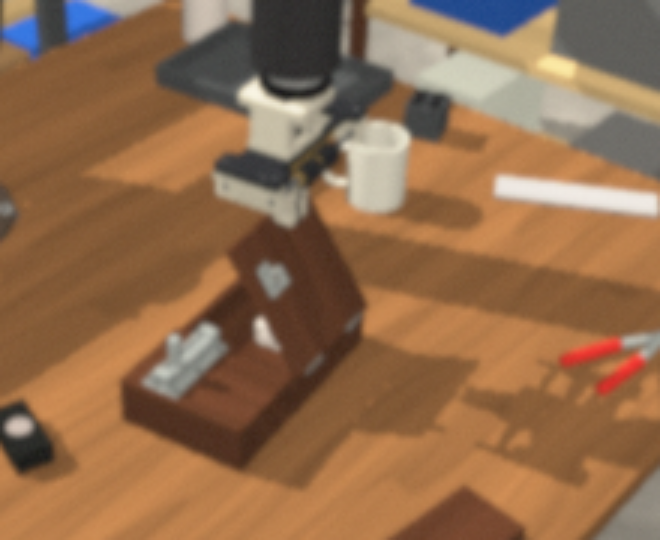

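The lid now leans forward over the compartment at about 1.05 rad, with the fingers on its outer face at (300,210). I'll push on and let it sink.

```bash
python3 -m jog '[[255,[0.015,0,0.005],0],[255,[0.025,0,0.01],0],[255,[0.035,0,0.015],0],[255,[0.04,0,0.025],0],[255,[0.045,0,0.035],0],[255,[0.05,0,0.04],0],[255,[0.05,0,0.04],0],[255,[0.05,0,0.04],0],[255,[0.05,0,0.04],0],[255,[0.05,0,0.04],0],[255,[0.05,0,0.04],0],[255,[0.05,0,0.04],0]]'
python3 - <<'E'
from h import *
print(chest(observe()["eef_pos"]))
for n in("scene","top"):
    p,d,K,W=snap(n); L=chest(cloud(d,K,W))
    for x0 in(-75,-50,20):
        m=(abs(L[...,0]-x0)<8)&(L[...,1]>20)&(L[...,1]<40)&(L[...,2]>10)&(L[...,2]<200); print(n,x0,m.sum(),np.median(L[m],0) if m.any() else 0)
E
```

```text
clock: 11.08
eef_pos: [487.7, 100.6, 166.6]
orientation: [-0.241, 3.132, 0.0]
ft_force: [0.5, 0.8, -0.2]
opening: 0.005
finger_force: 0.0
[-39.64146217  69.43444648 166.59110123]
scene -75 16 [-74.71279682  27.81924094  65.85969821]
scene -50 5 [-55.04284114  37.28390323  64.57246223]
scene 20 19 [20.89024476 30.21511987 61.61155023]
top -75 40 [-75.17525734  29.09126056  60.23022336]
top -50 6 [-56.90199964  28.85018067  60.52879753]
top 20 2 [23.79265071 20.87102812 60.87856948]
```

```bash
python3 -m jog '[[255,[0,0,0.04],0],[255,[0,0,0.065],0],[255,[0,0,0.078],0],[255,[0,0,0.084],0],[255,[0,0,0.086],0],[255,[0,0,0.086],0]]'; python3 -m jog '[[255,[0,0,-0.04],0],[255,[0,0,-0.08],0],[255,[0,0,-0.08],0]]'
python3 - <<'E'
from h import *
goal(*ch(-31,-138,111+40),98.84)
goal(*ch(-31,-138,111),98.84)
p,d,K,W=snap("top"); L=chest(cloud(d,K,W))
m=(L[...,2]>95)&(L[...,2]<118)&(L[...,1]<-60)&(L[...,1]>-125)&(abs(L[...,0]+30)<25); print("knob",m.sum(),np.median(L[m],0))
m=(abs(L[...,0]+66)<8)&(L[...,1]>-20)&(L[...,1]<30); print("lid",np.median(L[m],0),m.sum())
m=(abs(L[...,0]-30)<25)&(L[...,1]>-120)&(L[...,1]<-40);print("deck",np.median(L[m],0))
E
```

```text
clock: 11.92
eef_pos: [487.7, 100.6, 82.1]
orientation: [-0.242, 3.132, -0.0]
ft_force: [-4.8, -0.5, 11.1]
opening: 0.004
finger_force: 5.8
clock: 12.3
eef_pos: [489.9, 101.8, 164.7]
orientation: [-0.242, 3.125, 0.005]
ft_force: [0.1, 0.1, -0.3]
opening: 0.007
finger_force: 0.0
t 12.3 pos [489.9 101.8 164.7] cur 98.8 tilt [ 0.007  0.004 -1.   ] shift [-0.0061, -0.2083, 0.0102] turn 0.0002
t 12.3 pos [489.9 101.8 164.7] cur 98.8 tilt [ 0.007  0.004 -1.   ] shift [-0.0058, -0.2084, 0.0502] turn 0.0002
knob 29 [-30.87563629 -95.87534935 110.59133761]
lid [-64.30089517  13.15079007 250.38128645] 302
deck [ 29.98994138 -79.75864384  60.11208411]
```

The lid is down: the fingertips met it at z≈60 with 11 N. The knob is at (-31,-96) in the chest frame. I'll go behind it.

```bash
python3 -m jog '[[255,[-0.007,-0.05,0.002],0],[255,[-0.007,-0.1,0.002],0],[255,[-0.007,-0.15,0.002],0],[255,[-0.007,-0.21,0.002],0],[255,[-0.007,-0.21,0.002],0],[255,[-0.007,-0.21,0.002],0],[255,[-0.007,-0.21,0.03],0],[255,[-0.007,-0.21,0.052],0],[255,[-0.007,-0.21,0.052],0]]'
python3 - <<'E'
from h import *
print(chest(observe()["eef_pos"]))
p,d,K,W=snap("wrist"); L=chest(cloud(d,K,W))
m=(L[...,2]>100)&(L[...,2]<118)&(L[...,1]<-60)&(L[...,1]>-112)&(abs(L[...,0]+30)<25); print("knob",m.sum(),np.median(L[m],0))
goal(*ch(-31,-71,111))
p,d,K,W=snap("scene"); cv2.imwrite("pics/s5.png",cv2.resize(p[110:270,150:350,::-1],None,fx=4,fy=3.75))
E
```

```text
clock: 13.48
eef_pos: [525.5, -104.6, 107.1]
orientation: [0.244, -3.129, -0.0]
ft_force: [0.0, 0.3, 0.2]
opening: 0.004
finger_force: 0.0
[ -33.83507671 -139.19511463  107.12645357]
knob 0 [nan nan nan]
t 13.53 pos [ 526.4 -104.8  108.3] cur 98.9 tilt [-0.001 -0.    -1.   ] shift [-0.002, 0.0685, -0.0057] turn 0.0
  return _methods._mean(a, axis=axis, dtype=dtype,
  ret = um.true_divide(
```

View pics/s5.png

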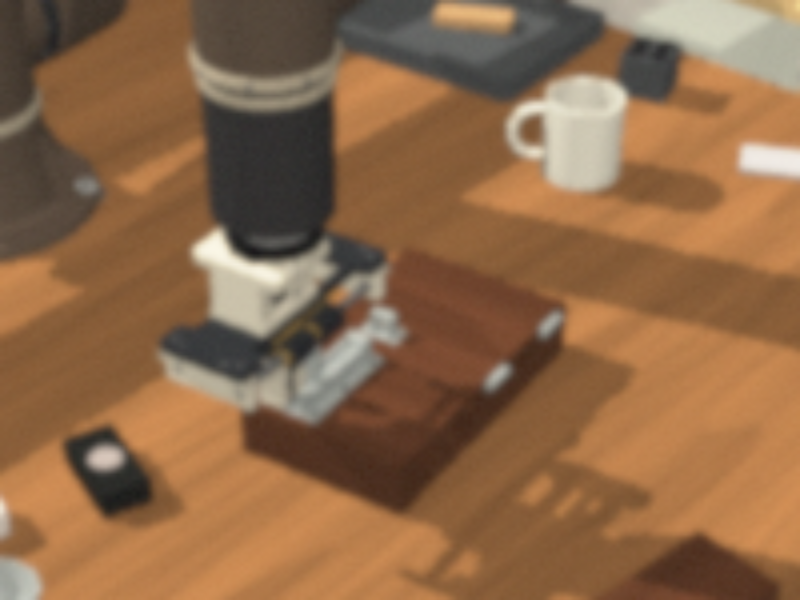

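The scene crop shows the lid shut flush, the keeper at (385,320) in line with the bolt, and the gripper behind the knob. I'll push along +y.

```bash
python3 -m jog '[[255,[-0.002,0,-0.006],0],[255,[-0.002,0.01,-0.006],0],[255,[-0.002,0.02,-0.006],0],[255,[-0.002,0.028,-0.006],0],[255,[-0.002,0.036,-0.006],0],[255,[-0.002,0.043,-0.006],0],[255,[-0.002,0.05,-0.006],0],[255,[-0.002,0.055,-0.006],0],[255,[-0.002,0.059,-0.006],0],[255,[-0.002,0.062,-0.006],0],[255,[-0.002,0.062,-0.006],0]]'
python3 -c "
from h import *
o=observe();print(chest(o['eef_pos']),o['ft_force'])"
```

```text
clock: 14.95
eef_pos: [518.9, -44.0, 114.3]
orientation: [0.241, -3.132, -0.0]
ft_force: [0.5, -0.0, 0.3]
opening: 0.002
finger_force: 0.1
[-31.01483367 -78.25962785 114.34832373] [ 0.4506731  -0.02989844  0.30066383]
```

```bash
python3 -m jog '[[255,[0,0.002,0],0],[255,[0,0.004,0],0],[255,[0,0.006,0],0],[255,[0,0.008,0],0]]'
python3 - <<'E'
from h import *
o=observe();print(chest(o['eef_pos']),o['ft_force'])
p,d,K,W=snap("scene"); cv2.imwrite("pics/s6.png",cv2.resize(p[170:240,200:290,::-1],None,fx=8,fy=8,interpolation=cv2.INTER_CUBIC))
E
```

```text
clock: 15.45
eef_pos: [517.7, -36.3, 114.4]
orientation: [0.241, -3.132, 0.0]
ft_force: [0.5, -2.0, 0.2]
opening: 0.01
finger_force: 1.1
[-31.03087566 -70.48551868 114.37571293] [ 0.53085377 -2.02351572  0.24066426]
```

View pics/s6.png

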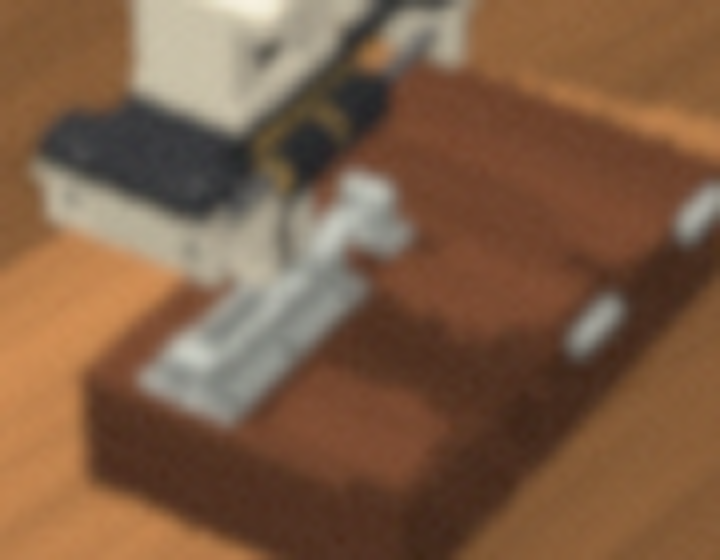

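The bolt's rod now reaches the keeper at (370,210), and the force is only sliding friction at 2 N. I'll keep pushing until I feel the stop.

```bash
python3 -m jog '[[255,[0,0.002,0],0],[255,[0,0.004,0],0],[255,[0,0.005,0],0],[255,[0,0.005,0],0]]'; python3 -m jog '[[255,[0,0.001,0],0],[255,[0,0.002,0],0],[255,[0,0.003,0],0],[255,[0,0.003,0],0]]'
python3 -c "
from h import *
o=observe();print(chest(o['eef_pos']),o['ft_force'])"
```

```text
clock: 16.0
eef_pos: [517.2, -33.6, 114.6]
orientation: [0.242, -3.131, 0.005]
ft_force: [3.5, -16.9, -4.3]
opening: 0.005
finger_force: 8.7
clock: 16.5
eef_pos: [517.0, -32.9, 114.7]
orientation: [0.242, -3.131, 0.01]
ft_force: [10.4, -32.6, -6.5]
opening: 0.004
finger_force: 16.5
[-31.21030659 -67.01739459 114.66414161] [ 10.3514737  -32.60924961  -6.46985661]
```

Firm stop. I'll back off, rise clear and check.

```bash
python3 -m jog '[[255,[0,-0.02,0],0],[255,[0,-0.03,0],0],[255,[0,-0.03,-0.05],0],[255,[0,-0.06,-0.11],0],[255,[0,-0.12,-0.13],0],[255,[0,-0.18,-0.13],0],[255,[0,-0.18,-0.13],0],[255,[0,-0.18,-0.13],0]]'
python3 - <<'E'
from h import *
for n in("top","scene","wrist"):
    p,d,K,W=snap(n); L=chest(cloud(d,K,W))
    m=(L[...,2]>102)&(L[...,2]<118)&(abs(L[...,1]+60)<50)&(abs(L[...,0]+30)<25); print(n,"knob",m.sum(),np.median(L[m],0) if m.any() else 0)
    for x in(-70,0,50):
        m=(abs(L[...,0]-x)<8)&(L[...,1]>35)&(L[...,1]<120);print(x,m.sum(),np.nanmedian(L[m],0) if m.any() else 0)
    if n=="scene": cv2.imwrite("pics/s7.png",cv2.resize(p[130:270,170:350,::-1],None,fx=4,fy=4,interpolation=cv2.INTER_CUBIC))
E
```

```text
clock: 17.5
eef_pos: [544.1, -206.2, 244.2]
orientation: [0.239, -3.132, -0.001]
ft_force: [-0.2, -0.3, -0.5]
opening: 0.004
finger_force: 0.0
top knob 0 0
-70 155 [-70.00439994  80.21699947  60.22167454]
0 163 [-7.28472565e-02  7.74415112e+01  5.99932038e+01]
50 163 [50.01740807 76.84521937 60.23333301]
scene knob 15 [-30.60280798 -47.31363421 108.43289753]
-70 62 [-70.17019077  76.03614476  59.69801168]
0 65 [ 0.23657686 75.05064977 59.68371105]
50 72 [50.27849678 72.55194734 59.1475178 ]
wrist knob 218 [-34.50721195 -48.67535365 111.08391147]
-70 258 [-69.19618934  46.32539255  60.23313442]
0 407 [ 0.31481427 56.17647591 60.19871335]
50 160 [44.9547035  70.42211326 60.1683284 ]
```

View pics/s7.png

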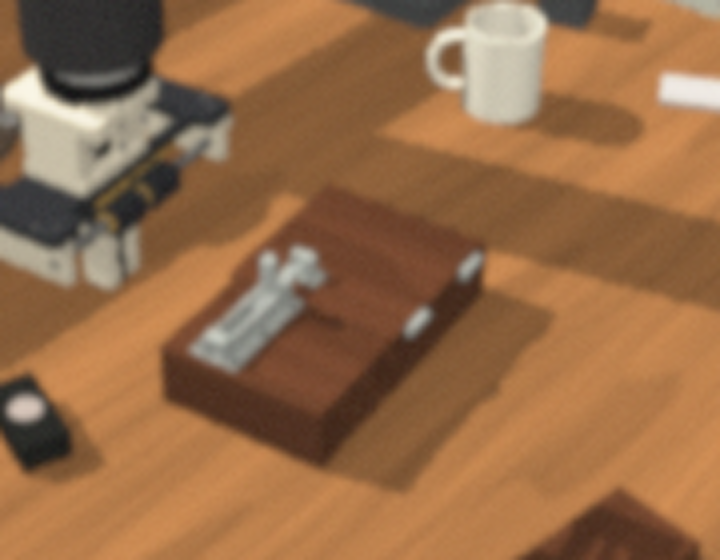

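The scene crop shows the lid shut and the rod running through the keeper at (305,265), with the knob at (268,265). The knob reads 2–3 mm short of nominal, so I'll measure it against the keeper, which removes any frame error.

Run:
```python
from h import *
for n in("wrist","scene","top"):
    p,Q=load(n); L=chest(Q)
    f=lambda a,b,c,e:L[(L[...,2]>a)&(L[...,2]<b)&(L[...,1]>c)&(L[...,1]<e)&(abs(L[...,0]+30)<22)]
    for nm,t in(("knob",f(102,118,-110,-10)),("keeper",f(78,88,-10,25)),("straps",f(77,84,-130,-20)),("tip",f(66,77.5,11,30))):
        if len(t): print(n,nm,len(t),np.percentile(t,[3,50,97],axis=0)[:,1].round(1))
m=lambda L:L
p,Q=load("top");L=chest(Q)
t=L[(L[...,2]>50)&(L[...,2]<64)&(abs(L[...,0])<60)&(abs(L[...,1])<160)];print("chest y range",np.percentile(t[:,1],[.5,99.5]))
```

```text
wrist knob 218 [-53.  -48.7 -40.9]
wrist keeper 218 [ 1.   5.1 11.6]
wrist straps 759 [-126.2  -84.5  -30.4]
wrist tip 1 [16.5 16.5 16.5]
scene knob 15 [-54.  -47.3 -40.5]
scene keeper 14 [-0.9  5.1 12.5]
scene straps 53 [-127.8 -102.7  -29.8]
top keeper 17 [ 6.5  9.1 11.8]
top tip 5 [13.1 13.8 16.5]
chest y range [ -1.00900984 133.39654317]
```

The knob-to-keeper spacing is about 53 mm against 52 nominal, and the bolt met a hard stop, so it is fully home. I'll hand the job in.

```bash
python3 -c "
from plant import *
print(close_job())"
```

```text
the job is handed in; nothing more can be done
None
```

The ring box is upright in the chest's compartment, the lid is fully shut, and the bolt was then pushed through the keeper to its hard stop; I handed the job in at about 17.7 s on the robot's clock.

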